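# Open the leather cleaner's push-and-turn safety cap

## Task

Open the leather cleaner, the bottle standing in the steel bench collar: press its push-and-turn safety cap down against its spring, keep it down while twisting it anticlockwise (seen from above) about a fifth of a turn until it is free, then lift it straight off. Finish while still holding the cap in the gripper, level and still, about 5 cm above the bottle's open neck; do not put it down or let go. Leave the other things on the bench where they are.

Things in the scene. Friction and masses are not known exactly. Their poses are not given: they have to be found in the camera images.
- bottle: The leather cleaner: white round plastic bottle, 80 mm in diameter, with a paper band, clamped in a steel collar on a round steel foot (112 mm in diameter) bolted to the bench: it cannot turn, tip or slide. Origin: on its axis at bench level; z up along the axis. Shoulder 84 to 100 mm above the bench, then a neck 34 mm in diameter. Two lugs on the neck catch the cap.
- neck_rim (a point): Point on the bottle's axis at the rim of the neck, 132 mm above the bench. A sprung grey liner plug, 24 mm in diameter, stands about 10 mm out of the neck and pushes the cap up.
- cap: The loose black ribbed round safety cap on the cleaner: 56 mm in diameter, 42 mm tall, closed top, about 35 g. Origin: on its axis at its lower edge, 113 mm above the bench when locked; z up, x along the bottle's x when locked. Grip its sides at any yaw. Unpressed it turns only a few degrees; clockwise is blocked. Pressed, it is free to lift when turned 60 to 135 degrees anticlockwise.
- cap_top (a point): Centre of the cap's flat top, 42 mm above the cap's origin, 155 mm above the bench when locked. Pressing the cap takes about 4 N to start and 1 N more per mm: it unlocks 4 mm down (8 N) and meets a hard stop 9 mm down (13 N). Once turned past 30 degrees the lugs keep it down until it is free.
- liner (a joint): Travel of the sprung liner under the cap, m: about 0 with the cap locked, grows as the cap is pressed (unlocks at 0.004, hard stop near 0.009), about -0.002 with the cap off.
- conditioner: Bystander: smaller white bottle with a narrow neck and small cap, 60 mm in diameter, 115 mm tall, loose, no collar. Origin at the centre of its underside. It may stand on either side of the bench.
- spool: Bystander: wooden thread spool, 40 mm in diameter, 46 mm tall. Origin at the centre of its underside.
- weight: Bystander: steel pattern weight with a knob, 64 mm in diameter, 78 mm tall. Origin at the centre of its underside.
- wax_tin: Bystander: flat round tin, 76 mm in diameter, 40 mm tall. Origin at the centre of its underside.
- mallet: Bystander: mallet, 260 mm long, lying flat on the bench. Origin under its middle.
- awl: Bystander: awl with a dark wooden handle, 200 mm long, lying flat on the bench. Origin under its middle.
Things that resemble listed ones, but are neither listed nor needed, are in the scene too. There is more than one size of the cap; the one meant has the size given above.

How it is judged:
By the outcome, as a careful person would: the job done as asked, in the order asked, and still so for the second after the job is handed in, while the arm keeps its last pose, push and grip.
It also fails if it takes over 40 s, if anything falls off the work surface, if the arm or the gripper's body presses on something with over 40 N, if the wrist force passes 120 N, or if a joint passes its speed limit or range.

## Robot

A 7-joint arm with a two-finger parallel gripper is mounted at the origin on the work surface. World frame = base frame: x ahead of the robot, y to its left, z up, the work surface at z = 0. Lengths are in m, angles in rad, forces in N, time in s.
With the tool pointing down it reaches from about 0.4 to 0.875 m from the base axis. Payload 19.3 kg.
Tool frame: the origin (TCP) lies at the very end of the fingers, on their centre line; the grasp point (between the pads) lies 19 mm behind it; z points along the fingers, y is the line along which they close (so a half turn about z gives the same grasp; the last joint's range is limited). The gripper opens to 85 mm and grips with 20 to 120 N. Pads are 22 mm wide; open, the fingers measure 114 mm over their backs; the gripper's body (76 mm by 85 mm) begins 54 mm behind the grasp point. The pads swing forward as they close: fully open they stand 13 mm farther back than shut.
Start: joints at [1.125, 0.521, -0.036, 1.599, 0.021, 1.021, -0.113], TCP at [0.229, -0.581, 0.231] pointing down, gripper open.
Joint ranges: [-2.91, 2.91], [-0.3, 2.13], [-1.5, 1.42], [0.17, 2.43], [-1.26, 4.41], [0.16, 1.93], [-2.52, 2.52]. Speed limits (rad/s): [1.89, 1.89, 2.39, 2.39, 3.01, 3.01, 3.01].

## Interface

Orientations are given as [roll, pitch, yaw] about the fixed x, y, z axes, in that order (R = Rz(yaw) Ry(pitch) Rx(roll)).
In Python, from workcell import bot gives the robot as it stands. The module is installed in compiled form; this text tells all that it offers.
- The arm moves only by the tool apply_moves, never from a script. Its arguments are lists of equal length, an entry for each row: "claw": the finger opening in m, from 0 to 0.0854; "xyz": the shift along the tool's x, y, z in m, a list of three; "twist": the turn, a rotation vector about the tool's x, y, z in rad, a list of three. A call has 1 to 20 rows; each row shifts and turns the commanded pose from where the row before left it, along the tool's axes as they then stand; what a row does not reach is not made up. A row lasts 1/10 s, in which the tool goes at most 50 mm and 8.59 degrees, less where a joint would pass 70% of its speed; a pose out of reach is approached as far as the arm can. A call with a gripper value outside its range is refused whole. The fingers move at their own pace and stop on an object; "force" is the grip in N (left out, the last holds). Time passes only in rows, so rows that do not move let the fingers close. It gives the time, the measured TCP pose, the force, the opening and the grip force at its end, in the units of the state.
- bot.observe(): the state, without advancing time (a new reading comes with each control period).
- bot.grab_frame(name): name is "side" or "top" or "wrist"; returns a dict with "img" (400x640x3 uint8, red, green, blue), "vfov" (degrees; the focal length in pixels is half the picture's height over the tangent of half this angle, whatever the lens; pixels are square), "cx", "cy" (the principal point, pixels), "view" (4x4, takes a point from world to camera coordinates). Camera axes: x right, y up, looking along -z (the intrinsics and any distortion apply to the point x, -y, -z); pixel columns grow to the right and rows downward; lengths in m; the calibration is good to about 2 mm. A picture is of the moment at which its call begins. There is no depth.
- bot.job_done(): hands the job in; it is judged then, once.
Trained networks look in the newest picture that a camera, given by its name, has taken for a name from the list of things; names that differ only in an ending like _2 or _b are one class to them, and where a whole thing is asked for, a point or a joint stands for the part that bears it (a point fixed in the world has none). Each returns a list of dicts, best first, with "score" (0 to 1); they miss things now and then, are a little off and sometimes report something else, mostly with a low value. They report only what shows in the picture. A call takes as long as a camera call. They do not tell look-alikes from the thing itself.
- bot.find_in(camera, query): "position" ([x, y, z] in m, in world coordinates, good to about 4 mm: the middle of the surface that is visible of it).
The state is a dict: "clock": time; "qpos": joint angles; "qd": joint speeds; "joint_efforts": joint torques, N m; "position": TCP position; "tool_rot": TCP orientation; "force": force on the tool from outside, world axes, zero at the start; "moment": the same for the moment, N m; "grip_width": finger opening in m; "finger_force": force on a finger pad.
Only numpy, scipy, OpenCV 4.12 (cv2) and the standard library are available. Lean on these libraries where they do the work, as an engineer would, in place of code of your own. Each camera call takes 0.05 s, during which the arm holds its last target. There are 200 camera calls.

## Working session

There is one attempt and no reset: what is moved stays moved. The work goes in short steps, Python scripts to look and compute and a tool call to move; the robot and the scene stay as the last step left them, time stands still between calls to the robot, and variables do not carry over. Pictures are saved under pics/ and viewed, at most 10 in all, crops included, and the job is handed in when it is done.

Besides the shell and the picture viewer there is one more tool, called after "Emit:" as name(argument=value, ...), one argument or row to a line, values as JSON. apply_moves: Moves the arm, as the interface text tells. Its arguments: {"type":"object","properties":{"claw":{"type":"array"},"xyz":{"type":"array"},"twist":{"type":"array"},"force":{"type":"number"}},"required":["claw","xyz","twist"]}

```bash
mkdir -p pics; python3 - <<'E'
from workcell import bot
import cv2,numpy as np
s=bot.observe();print({k:np.round(v,3).tolist() for k,v in s.items()})
ims=[]
for c in("side","top"):
    f=bot.grab_frame(c);ims.append(f["img"]);print(c,f["vfov"],f["cx"],f["cy"],np.round(f["view"],3).tolist(),[k for k in f])
    for q in("bottle","cap","cap_top","conditioner","neck_rim"):
        print(q,[(np.round(d["position"],3).tolist(),round(d["score"],2)) for d in bot.find_in(c,q)])
    cv2.imwrite(f"pics/{c}0.png",f["img"][:,:,::-1])
E
```

```text
{'clock': 0.0, 'qpos': [1.125, 0.522, -0.036, 1.6, 0.021, 1.021, -0.113], 'qd': [0.0, 0.001, 0.001, -0.0, 0.001, -0.001, 0.002], 'joint_efforts': [0.001, -92.712, 1.98, -36.994, 0.018, 0.008, -0.0], 'position': [0.229, -0.581, 0.231], 'tool_rot': [-3.14, 0.0, 0.376], 'force': [0.182, -0.51, -0.027], 'moment': [-0.009, -0.005, 0.062], 'finger_force': 0.0, 'grip_width': 0.086}
side 52.16963168085695 319.09809267028487 199.48864233653018 [[-0.997, -0.082, 0.009, 0.538], [0.065, -0.721, 0.69, -0.103], [-0.05, 0.689, 0.723, -1.062], [0.0, 0.0, 0.0, 1.0]] ['img', 'vfov', 'cx', 'cy', 'view']
bottle [([0.472, -0.15, 0.045], 0.96)]
cap [([0.474, -0.166, 0.153], 0.96), ([0.333, -0.233, 0.049], 0.73), ([0.762, 0.136, 0.042], 0.47)]
cap_top [([0.333, -0.229, 0.054], 0.8), ([0.475, -0.168, 0.15], 0.57)]
conditioner [([0.581, 0.258, 0.076], 0.89)]
neck_rim [([0.474, -0.151, 0.047], 0.6)]
top 57.39015714759818 320.6622602455331 197.15719239917516 [[0.004, -1.0, -0.003, 0.013], [0.987, 0.003, 0.161, -0.577], [-0.161, -0.003, 0.987, -0.995], [0.0, 0.0, 0.0, 1.0]] ['img', 'vfov', 'cx', 'cy', 'view']
bottle []
cap [([0.473, -0.179, 0.157], 0.81), ([0.331, -0.248, 0.054], 0.7), ([0.485, -0.302, 0.031], 0.53)]
cap_top [([0.474, -0.177, 0.157], 0.96), ([0.329, -0.248, 0.057], 0.9)]
conditioner [([0.576, 0.235, 0.083], 0.61)]
neck_rim [([0.458, -0.154, 0.031], 0.86)]
```

View pics/side0.png

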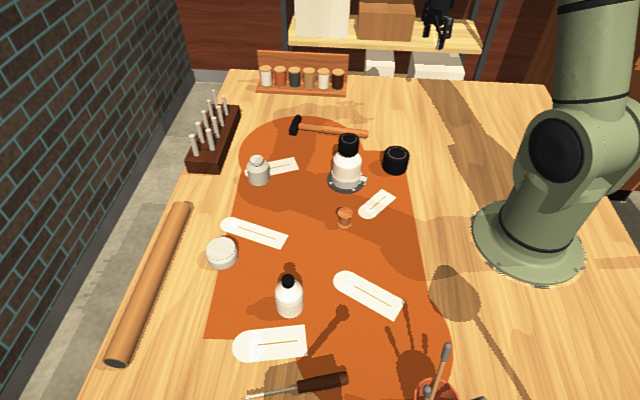

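View pics/top0.png

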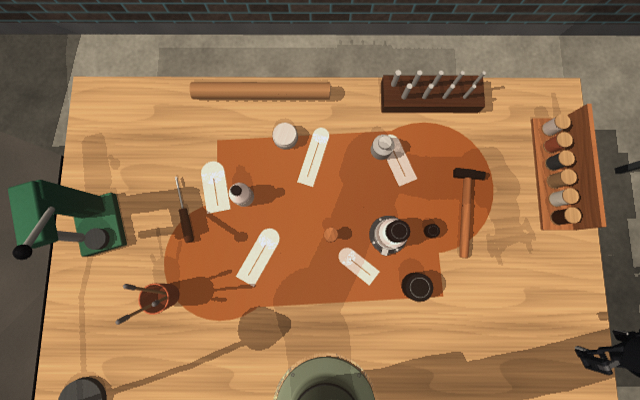

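The side view shows the target cap on the bottle at about (348,144), with a larger look-alike cap at (396,160). The top view shows the target at about (397,231), the big spare at (417,287) and a small one at (431,230). I'll move above the target for a wrist view.

Emit:
apply_moves(
  claw=[0.085,0.085,0.085,0.085,0.085,0.085,0.085,0.085,0.085,0.085,0.085,0.085,0.085,0.085,0.085],
  xyz=[
    [0.027,-0.0205,-0.002],
    [0.027,-0.0205,-0.002],
    [0.027,-0.0205,-0.002],
    [0.027,-0.0205,-0.002],
    [0.027,-0.0205,-0.002],
    [0.027,-0.0205,-0.002],
    [0.027,-0.0205,-0.002],
    [0.027,-0.0205,-0.002],
    [0.027,-0.0205,-0.002],
    [0.027,-0.0205,-0.002],
    [0.027,-0.0205,-0.002],
    [0.027,-0.0205,-0.002],
    [0.027,-0.0205,-0.002],
    [0.027,-0.0205,-0.002],
    [0,0,0],
  ],
  twist=[
    [0,0,0],
    [0,0,0],
    [0,0,0],
    [0,0,0],
    [0,0,0],
    [0,0,0],
    [0,0,0],
    [0,0,0],
    [0,0,0],
    [0,0,0],
    [0,0,0],
    [0,0,0],
    [0,0,0],
    [0,0,0],
    [0,0,0],
  ],
)

```text
clock: 2.1
position: [0.4778, -0.1717, 0.2597]
tool_rot: [-3.141, -0.002, 0.381]
force: [0.0, -0.9, -0.1]
grip_width: 0.0849
finger_force: 0.0
```

```bash
cat > h.py <<'E'
import numpy as np
def proj(f,p):
    p=np.asarray(p,float);c=f["view"]@np.r_[p,1];F=200/np.tan(np.radians(f["vfov"])/2)
    return np.array([f["cx"]+F*c[0]/-c[2],f["cy"]-F*c[1]/-c[2]])
E
python3 - <<'E'
from workcell import bot
from h import *
import cv2
s=bot.observe();print({k:np.round(s[k],4).tolist() for k in("clock","qpos","position","tool_rot","force","moment")})
out=[]
for c in("wrist","top","side"):
    f=bot.grab_frame(c)
    for q in("cap","cap_top"):
        for d in bot.find_in(c,q): print(c,q,np.round(d["position"],3).tolist(),round(d["score"],2),proj(f,d["position"]).round())
    if c=="wrist": print(f["vfov"],np.round(f["view"],3).tolist())
    im=f["img"][:,:,::-1].copy()
    p=proj(f,[.474,-.175,.155]); print(c,p.round())
    if c=="wrist": out.append(im)
    cv2.imwrite(f"pics/{c}1.png",im)
E
```

```text
{'clock': 2.1, 'qpos': [0.3982, 0.3082, -0.2119, 1.8635, 0.0753, 0.9764, -1.0357], 'position': [0.4778, -0.1717, 0.2597], 'tool_rot': [-3.141, -0.0019, 0.3812], 'force': [0.0103, -0.9484, -0.0945], 'moment': [-0.0505, 0.0126, 0.0199]}
wrist cap [0.341, -0.252, 0.059] 0.94 [337. 298.]
wrist cap [0.485, -0.3, 0.029] 0.94 [418. 201.]
wrist cap [0.478, -0.177, 0.152] 0.87 [324. 201.]
wrist cap_top [0.486, -0.302, 0.03] 0.79 [421. 202.]
wrist cap_top [0.339, -0.252, 0.055] 0.66 [336. 297.]
wrist cap_top [0.476, -0.178, 0.155] 0.64 [325. 205.]
63.617377097106655 [[0.372, -0.928, -0.001, -0.336], [0.885, 0.355, -0.3, -0.316], [0.279, 0.111, 0.954, -0.521], [0.0, 0.0, 0.0, 1.0]]
wrist [320. 206.]
top cap [0.327, -0.244, 0.054] 0.65 [416. 288.]
top cap [0.461, -0.176, 0.157] 0.41 [397. 236.]
top cap [0.72, -0.159, 0.06] 0.3 [381. 148.]
top cap_top [0.328, -0.242, 0.057] 0.78 [415. 288.]
top [396. 231.]
side cap [0.476, -0.164, 0.153] 0.93 [348. 142.]
side cap [0.331, -0.232, 0.048] 0.7 [396. 159.]
side cap [0.759, 0.136, 0.041] 0.18 [223. 251.]
side cap [0.477, -0.151, 0.049] 0.17 [346. 174.]
side cap_top [0.33, -0.229, 0.053] 0.98 [397. 159.]
side cap_top [0.471, -0.166, 0.15] 0.73 [350. 143.]
side [349. 139.]
```

View pics/wrist1.png

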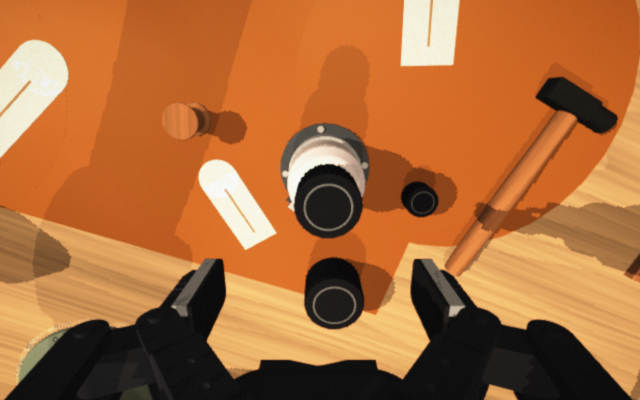

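```bash
python3 - <<'E'
from workcell import bot
from h import *
import cv2
from scipy.optimize import least_squares
f=bot.grab_frame("wrist");im=f["img"];g=im.max(2).astype(np.uint8)
y0,x0=150,280
sub=g[y0:250,x0:375]
dark=(sub<60).astype(np.uint8)
cs,_=cv2.findContours(dark,cv2.RETR_CCOMP,cv2.CHAIN_APPROX_NONE)
for c in cs:
    if len(c)>25:
        e=cv2.fitEllipse(c);print(len(c),np.round(np.array(e[0])+[x0,y0],1),np.round(e[1],1),cv2.boundingRect(c))
ringp=np.argwhere((sub>45)&(sub<200))
def pc(p,z=.155,r=.028):
    return np.mean([proj(f,[p[0]+r*np.cos(t),p[1]+r*np.sin(t),z]) for t in np.arange(0,6.28,.2)],0)
for z in(.155,):
  for c in cs:
    if len(c)>25:
      e=cv2.fitEllipse(c);t=np.array(e[0])+[x0,y0]
      print(least_squares(lambda p:pc(p,z)-t,[.474,-.175]).x.round(4))
p=[.476,-.18];print("rim px",[proj(f,[p[0]+.028*a,p[1]+.028*b,.155]).round(1).tolist() for a,b in((1,0),(-1,0),(0,1),(0,-1))])
cv2.imwrite("pics/crop.png",cv2.resize(im[y0:250,x0:375,::-1],None,fx=6,fy=6,interpolation=cv2.INTER_CUBIC))
E
```

```text
122 [323.9 202.1] [41.8 43.9] (22, 31, 45, 43)
199 [323.8 196.7] [66.1 72.2] (11, 10, 68, 73)
144 [323.8 202. ] [49.7 52. ] (18, 27, 53, 51)
27 [359.3 153.5] [5.9 9.4] (75, 0, 10, 8)
[ 0.4745 -0.1812]
[ 0.4787 -0.1794]
[ 0.4746 -0.1811]
[ 0.5207 -0.1919]
rim px [[336.3, 169.1], [310.4, 231.1], [290.1, 188.7], [355.0, 213.1]]
```

View pics/crop.png

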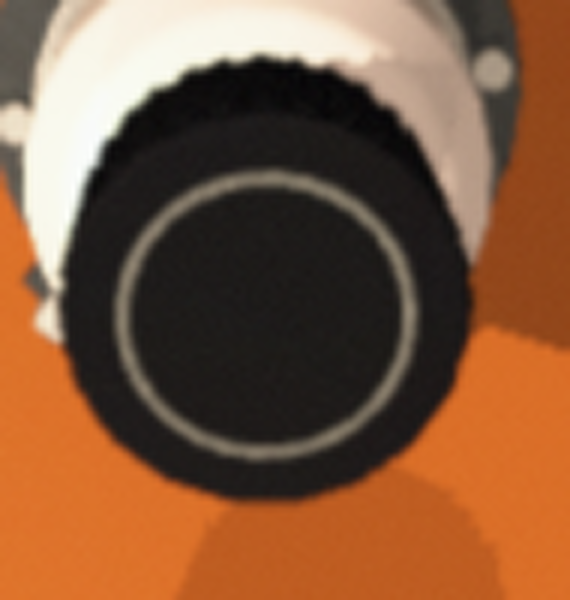

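The ring on the cap top is at about (324,202) in the wrist view, which puts the cap axis near (0.4745, -0.181). Next I'll rotate to leave joint 7 room for the twist and measure again from that yaw.

Emit:
apply_moves(
  claw=[0.085,0.085,0.085,0.085,0.085,0.085,0.085,0.085,0.085,0.085],
  xyz=[
    [0,0,0],
    [0,0,0],
    [0,0,0],
    [0,0,0],
    [0,0,0],
    [0,0,0],
    [0,0,0],
    [0,0,0],
    [0,0,0],
    [0,0,0],
  ],
  twist=[
    [0,0,0.11],
    [0,0,0.11],
    [0,0,0.11],
    [0,0,0.11],
    [0,0,0.11],
    [0,0,0.11],
    [0,0,0.11],
    [0,0,0.11],
    [0,0,0],
    [0,0,0],
  ],
)

```text
clock: 3.6
position: [0.4757, -0.1757, 0.2593]
tool_rot: [3.142, 0.0, -0.501]
force: [0.3, -0.5, -0.5]
grip_width: 0.0851
finger_force: 0.0
```

```bash
cat > m.py <<'E'
from workcell import bot
from h import *
import cv2
from scipy.optimize import least_squares
def fit(f,im,cx,cy,h,z=.155,lo=45):
    cx,cy=int(cx),int(cy)
    sub=im[cy-h:cy+h,cx-h:cx+h].max(2)
    cs,_=cv2.findContours((sub<60).astype(np.uint8),cv2.RETR_CCOMP,cv2.CHAIN_APPROX_NONE)
    for c in cs:
        if len(c)<20: continue
        e=cv2.fitEllipse(c);t=np.array(e[0])+[cx-h,cy-h]
        def pc(p): return np.mean([proj(f,[p[0]+.02*np.cos(a),p[1]+.02*np.sin(a),z]) for a in np.arange(0,6.28,.4)],0)
        print(len(c),t.round(1),np.round(e[1],1),least_squares(lambda p:pc(p)-t,[.474,-.175]).x.round(4))
E
python3 - <<'E'
from m import *
s=bot.observe();print({k:np.round(s[k],4).tolist() for k in("clock","qpos","position","tool_rot","force")})
f=bot.grab_frame("wrist");p=proj(f,[.4745,-.181,.155]);fit(f,f["img"],*p,48)
s=bot.observe();print(s["position"])
f=bot.grab_frame("top");fit(f,cv2.imread("pics/top0.png"),398,231,16)
E
```

```text
{'clock': 3.6, 'qpos': [0.2706, 0.302, -0.0422, 1.8716, 0.0153, 0.9683, -1.85], 'position': [0.4757, -0.1757, 0.2593], 'tool_rot': [3.1415, 0.0, -0.5008], 'force': [0.3051, -0.4529, -0.5363]}
122 [325.1 196.4] [42.  44.2] [ 0.4749 -0.1811]
197 [324.9 191.3] [66.2 72.2] [ 0.4787 -0.183 ]
145 [325.1 196.3] [50.2 52.3] [ 0.475  -0.1811]
[ 0.47564264 -0.17572853  0.25929065]
63 [397.7 230.9] [20.8 23.5] [ 0.4743 -0.1787]
```

Emit:
apply_moves(
  claw=[0.085,0.085,0.085,0.085,0.085,0.085,0.085,0.085,0.085,0.085,0.085,0.085,0.085,0.085],
  xyz=[
    [0.001,0.0026,0],
    [0.001,0.002,0],
    [0,0,0.014],
    [0,0,0.014],
    [0,0,0.014],
    [0,0,0.014],
    [0,0,0.014],
    [0,0,0.014],
    [0,0,0.014],
    [0,0,0.014],
    [0,0,0.014],
    [0,0,0.014],
    [0,0,0],
    [0,0,0],
  ],
  twist=[
    [0,0,0],
    [0,0,0],
    [0,0,0],
    [0,0,0],
    [0,0,0],
    [0,0,0],
    [0,0,0],
    [0,0,0],
    [0,0,0],
    [0,0,0],
    [0,0,0],
    [0,0,0],
    [0,0,0],
    [0,0,0],
  ],
)

```text
clock: 5.1
position: [0.4752, -0.1809, 0.1195]
tool_rot: [3.142, 0.0, -0.504]
force: [0.0, 0.5, -0.2]
grip_width: 0.0848
finger_force: 0.0
```

Emit:
apply_moves(
  claw=[0.05,0.05,0.05,0.05,0.05,0.05,0.05,0.05],
  xyz=[
    [0,0,0],
    [0,0,0],
    [0,0,0],
    [0,0,0],
    [0,0,0],
    [0,0,0],
    [0,0,0],
    [0,0,0],
  ],
  twist=[
    [0,0,0],
    [0,0,0],
    [0,0,0],
    [0,0,0],
    [0,0,0],
    [0,0,0],
    [0,0,0],
    [0,0,0],
  ],
  force=25,
)

```text
clock: 5.9
position: [0.4754, -0.1809, 0.1196]
tool_rot: [3.142, -0.001, -0.504]
force: [0.4, -2.4, 5.0]
grip_width: 0.0549
finger_force: 26.8
```

```bash
python3 - <<'E'
from m import *
s=bot.observe();print({k:np.round(s[k],4).tolist() for k in("position","force","moment","grip_width","finger_force")})
f=bot.grab_frame("wrist");cv2.imwrite("pics/grip.png",f["img"][:,:,::-1])
E
```

```text
{'position': [0.4754, -0.1809, 0.1196], 'force': [0.435, -2.3875, 4.9634], 'moment': [-0.4713, 0.0571, -0.0304], 'grip_width': 0.0549, 'finger_force': 26.7593}
```

View pics/grip.png

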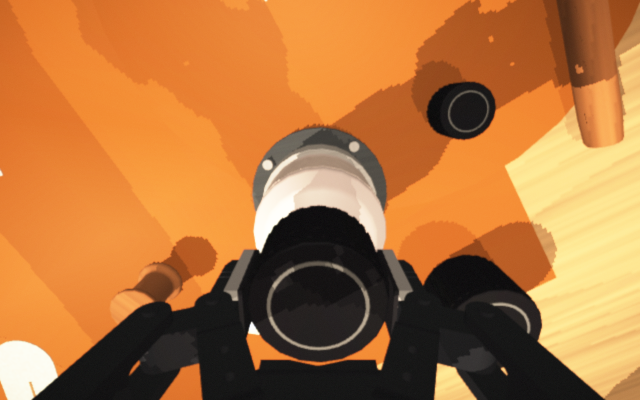

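The cap is held centrally, with its ring at about (318,305) between the pads. Now I'll grip harder and press.

Emit:
apply_moves(
  claw=[0.05,0.05,0.05,0.05,0.05,0.05,0.05,0.05,0.05],
  xyz=[
    [0,0,0],
    [0,0,0],
    [0,0,0.001],
    [0,0,0.001],
    [0,0,0.001],
    [0,0,0.001],
    [0,0,0.001],
    [0,0,0.001],
    [0,0,0],
  ],
  twist=[
    [0,0,0],
    [0,0,0],
    [0,0,0],
    [0,0,0],
    [0,0,0],
    [0,0,0],
    [0,0,0],
    [0,0,0],
    [0,0,0],
  ],
  force=60,
)

```text
clock: 6.85
position: [0.4755, -0.1809, 0.1136]
tool_rot: [-3.142, -0.001, -0.504]
force: [-1.2, -2.2, 8.9]
grip_width: 0.0546
finger_force: 62.7
```

Emit:
apply_moves(
  claw=[0.05,0.05,0.05,0.05,0.05,0.05],
  xyz=[
    [0,0,0.001],
    [0,0,0.001],
    [0,0,0],
    [0,0,0],
    [0,0,0],
    [0,0,0],
  ],
  twist=[
    [0,0,0],
    [0,0,0],
    [0,0,-0.08],
    [0,0,-0.08],
    [0,0,-0.08],
    [0,0,0],
  ],
)

```text
clock: 7.45
position: [0.4757, -0.1805, 0.1117]
tool_rot: [-3.141, -0.001, -0.261]
force: [0.4, 0.6, 12.7]
grip_width: 0.0549
finger_force: 62.8
```

```bash
python3 - <<'E'
from m import *
s=bot.observe();print({k:np.round(s[k],4).tolist() for k in("position","tool_rot","force","moment","grip_width","finger_force")})
E
```

```text
{'position': [0.4757, -0.1805, 0.1117], 'tool_rot': [-3.1411, -0.001, -0.261], 'force': [0.4441, 0.5873, 12.7368], 'moment': [0.155, -0.0293, 0.0184], 'grip_width': 0.0549, 'finger_force': 62.8081}
```

Emit:
apply_moves(
  claw=[0.05,0.05,0.05,0.05,0.05,0.05,0.05,0.05,0.05,0.05,0.05,0.05],
  xyz=[
    [0,0,-0.0005],
    [0,0,0],
    [0,0,0],
    [0,0,0],
    [0,0,0],
    [0,0,0],
    [0,0,0],
    [0,0,0],
    [0,0,0],
    [0,0,0],
    [0,0,0],
    [0,0,0],
  ],
  twist=[
    [0,0,-0.1],
    [0,0,-0.1],
    [0,0,-0.1],
    [0,0,-0.1],
    [0,0,-0.1],
    [0,0,-0.1],
    [0,0,-0.1],
    [0,0,-0.1],
    [0,0,-0.1],
    [0,0,-0.1],
    [0,0,-0.1],
    [0,0,0],
  ],
)

```text
clock: 8.65
position: [0.4757, -0.1805, 0.1122]
tool_rot: [3.141, -0.001, 0.84]
force: [0.6, 0.7, 11.3]
grip_width: 0.0543
finger_force: 62.7
```

```bash
python3 - <<'E'
from m import *
s=bot.observe();print({k:np.round(s[k],4).tolist() for k in("position","tool_rot","force","moment","grip_width","finger_force")})
E
```

```text
{'position': [0.4757, -0.1805, 0.1122], 'tool_rot': [3.141, -0.0009, 0.8398], 'force': [0.5599, 0.6786, 11.3044], 'moment': [0.1025, 0.0541, 0.0292], 'grip_width': 0.0543, 'finger_force': 62.7487}
```

Emit:
apply_moves(
  claw=[0.05,0.05,0.05,0.05,0.05,0.05,0.05],
  xyz=[
    [0,0,-0.002],
    [0,0,-0.002],
    [0,0,-0.002],
    [0,0,-0.002],
    [0,0,-0.002],
    [0,0,-0.002],
    [0,0,0],
  ],
  twist=[
    [0,0,0],
    [0,0,0],
    [0,0,0],
    [0,0,0],
    [0,0,0],
    [0,0,0],
    [0,0,0],
  ],
)

```text
clock: 9.35
position: [0.4749, -0.1806, 0.1238]
tool_rot: [-3.141, 0.0, 0.836]
force: [0.5, -0.2, -0.1]
grip_width: 0.0547
finger_force: 63.1
```

Emit:
apply_moves(
  claw=[0.05,0.05,0.05,0.05,0.05,0.05,0.05,0.05,0.05,0.05,0.05,0.05,0.05,0.05,0.05,0.05],
  xyz=[
    [0,0,-0.005],
    [0,0,-0.005],
    [0,0,-0.005],
    [0,0,-0.005],
    [0,0,-0.005],
    [0,0,-0.005],
    [0,0,-0.005],
    [0,0,-0.005],
    [0,0,-0.005],
    [0,0,-0.005],
    [0,0,-0.005],
    [0,0,-0.005],
    [0,0,-0.005],
    [0,0,0],
    [0,0,0],
    [0,0,0],
  ],
  twist=[
    [0,0,0],
    [0,0,0],
    [0,0,0],
    [0,0,0],
    [0,0,0],
    [0,0,0],
    [0,0,0],
    [0,0,0],
    [0,0,0],
    [0,0,0],
    [0,0,0],
    [0,0,0],
    [0,0,0],
    [0,0,0],
    [0,0,0],
    [0,0,0],
  ],
)

```text
clock: 10.95
position: [0.4751, -0.1807, 0.1886]
tool_rot: [-3.141, 0.0, 0.836]
force: [-0.5, 0.0, -0.6]
grip_width: 0.0544
finger_force: 63.1
```

```bash
python3 - <<'E'
from m import *
s=bot.observe();print({k:np.round(s[k],4).tolist() for k in("position","tool_rot","force","qd","grip_width","finger_force")})
f=bot.grab_frame("side");p=proj(f,[.475,-.18,.2]);x,y=p.astype(int);print(p, proj(f,[.475,-.18,.182]),proj(f,[.475,-.18,.132]),(x-70,y-60))
cv2.imwrite("pics/end.png",cv2.resize(f["img"][max(0,y-60):y+80,x-70:x+70,::-1],None,fx=4,fy=4,interpolation=cv2.INTER_CUBIC))
E
```

```text
{'position': [0.4751, -0.1807, 0.1886], 'tool_rot': [-3.1412, 0.0001, 0.8357], 'force': [-0.5248, 0.0134, -0.5583], 'qd': [-0.0014, 0.002, -0.0014, 0.0012, 0.0001, 0.0008, 0.0003], 'grip_width': 0.0544, 'finger_force': 63.104}
[350.13996247 124.30139454] [349.70457802 129.91609663] [348.54855845 144.82408296] (np.int64(280), np.int64(64))
```

View pics/end.png

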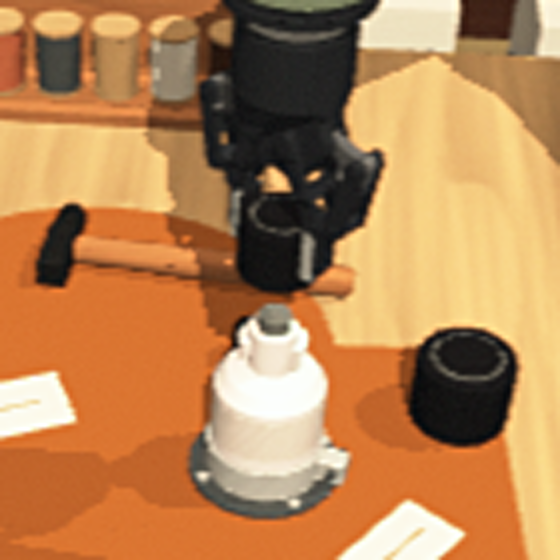

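The cap is held level in the gripper, its lower edge at about (282,293) in the crop. The bare neck and grey liner plug show below it at about (275,320), and the other things haven't moved.

```bash
python3 -c "
from workcell import bot
print(bot.job_done())"
```

```text
the job is handed in; nothing more can be done
None
```

The cleaner is open: the cap was pressed, turned about 77° anticlockwise and lifted off, and it is now held level and still about 5 cm above the neck; the job is handed in (no verdict was returned).

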